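# Seat a filter cube in its alignment jig and hold it home

## Task

Get the filter cube ready for its beam check in the alignment jig: take the knurled stop pin out of the tube rack and push it all the way down into the hole in the jig's base, then set the cube upright on the jig, its ringed window towards the notched fence and its side against the pin. With one slanting push press it down, against the sprung lifter, onto the two rest strips and squarely against the fence at the same time, firmly but without forcing it, and finish while still holding it so - do not let go, the lifter would raise it again. Leave everything else on the table where it is.

Things in the scene. Friction and masses are not known exactly. Their poses are not given: they have to be found in the camera images.
- jig: Alignment jig, fixed to the table: an aluminium base plate 100 mm along its x, 116 mm along its y, 22 mm thick. Origin at the centre of its underside; jig x points to the fence, z up. On the base: a fence across the plate, two steel rest strips with a black sprung lifter between them, and a hole for the stop pin.
- fence: Notched upright fence on the jig, part of it (same origin and axes as the jig). Its flat front face looks along jig -x and passes through nest. 76 mm long along jig y, centred on the nest, 12 mm thick, its top 26 mm above the rest strips; a notch 31 mm wide in its middle, open at the top and down to 3 mm above the rest strips, lets the light and the cube's window ring through.
- rests: Two steel rest strips fixed on the jig (same origin and axes as the jig), each 46 mm long along jig x and 7 mm wide, 29 mm apart centre to centre, their tops 28 mm above the table: polished and slippery (friction about 0.15, the lifter too); the cube's underside has to lie on both.
- nest (a point): Point on the front face of the fence, at the height of the rest strips' tops (28 mm above the table) and midway between the strips; axes as the jig. With the cube fully home, cube_face lies here.
- lifter (a joint): Black sprung lifter plate, 32 x 18 mm, between the rest strips, centred 22 mm in front of the fence face. 0 = up, its top 4 mm above the rest strips; it grows as it is pressed down; 0.004 = flush with the strips. The spring pushes up with about 3.6 N at the top and 6 N when flush, so it carries the cube until that is pressed down.
- bush (a point): Centre of the mouth of the pin hole, on the top of the jig's base (22 mm above the table). The hole is vertical, 11.5 mm across, chamfered, and goes through. It lies 24 mm in front of the fence face and 28 mm to the jig's +y side of the nest.
- pin: Steel stop pin, upright: a slim shaft 10 mm across and 20 mm long with a bevelled foot, below a knurled head 18 mm across and 16 mm high. 36 mm long in all, 40 g. Origin at the lower end of the shaft, z towards the head. It starts hanging by its head in a hole of the tube rack, head wholly above the rack. Fully down in the jig the head's shoulder sits on the base and its top is 38 mm above the table; the head's rim then touches the side of a cube that is home.
- rack: Dark tube rack, fixed, 55 mm (its x) by 104 mm (its y), 37 mm high; origin at the centre of its underside. The pin hangs in the hole at x = -12 mm, y = 0; two small capped tubes stand in the holes at x = +12 mm, y = +/-36 mm and rise 6 mm above the rack.
- cube: Filter cube, a black block: 44 mm along its x, 38 mm along its y, 36 mm high, 60 to 130 g. Origin on its underside, 1.6 mm to the -x side of the middle; z up. Its -x face is the one that goes to the fence: it has a round window in a ring 29 mm across that stands 3 mm proud and goes into the fence's notch; another ringed window is on top, the other sides are plain or labelled. It starts upright on the table, the ringed side roughly away from the robot.
- cube_face (a point): Middle of the lower edge of the cube's -x (ringed) face, 20.4 mm from the cube's origin; axes as the cube, so it looks along cube -x.
- objective_can: Clear canister with black screw lid, 45 mm across, 64 mm high; bystander, leave.
- oil_bottle: Small dropper bottle, 24 mm across, 54 mm high; bystander, leave.
- dish_a: Petri dish with lid, 60 mm across, 15 mm high, near the table's front; bystander, leave.
- dish_b: Petri dish with lid, 55 mm across, 15 mm high, behind the keyboard; bystander, leave.
- cover_box: Small cover-glass box, 33 x 33 x 19 mm; bystander, leave.
- tweezers: Steel tweezers, 124 mm long, 10 mm high, lying on a flat tissue booklet at the table's front; bystander, leave.
Things that resemble listed ones, but are neither listed nor needed, are in the scene too. What is shaped like the cube but purple or red is not meant.

How it is judged:
By the outcome, as a careful person would: the job done as asked, in the order asked, and still so for the second after the job is handed in, while the arm keeps its last pose, push and grip.
It also fails if it takes over 64 s, if anything falls off the work surface, if the arm or the gripper's body presses on something with over 40 N, if the wrist force passes 120 N, or if a joint passes its speed limit or range.

## Robot

A 6-joint arm with a two-finger parallel gripper is mounted at the origin on a cart in front of the work surface, level with it; the furniture and walls round the work are solid. World frame = base frame: x ahead of the robot, y to its left, z up, the work surface at z = 0. Lengths are in m, angles in rad, forces in N, time in s.
With the tool pointing down it reaches from about 0.325 to 0.85 m from the base axis. Payload 15.5 kg.
Tool frame: the origin (TCP) lies at the very end of the fingers, on their centre line; the grasp point (between the pads) lies r.grip_point_offset behind it (r.grip_point_offset is the distance from the TCP to the grasp point, in m); z points along the fingers, y is the line along which they close (so a half turn about z gives the same grasp; the last joint's range is limited). The gripper opens to 91 mm and grips with 3 to 60 N. Pads are 32 mm wide; open, the fingers measure 118 mm over their backs; the gripper's body (76 mm by 178 mm) begins 60 mm behind the grasp point.
Start: joints at [1.022, 0.494, 1.345, -0, 1.302, -0.096], TCP at [0.274, 0.562, 0.214] pointing down, gripper open.
Joint ranges: [-2.91, 2.91], [-0.82, 2.16], [0.22, 2.67], [-1.22, 4.37], [0.12, 2.79], [-3.08, 3.08]. Speed limits (rad/s): [1.89, 1.89, 2.57, 3.01, 3.01, 3.01].

## Interface

Orientations are given as a 3x3 rotation matrix whose columns are the frame's x, y, z axes.
In Python, from rig import r gives the robot as it stands. Calls block until the motion is done:
- r.movep(position, orientation): joint-space move of the TCP to a pose.
- r.servo_line(position, vel=0.15, ori=None, threshold=None): straight line of the TCP; ori=None keeps the orientation; vel is the mean speed in m/s. With threshold (N) it stops when the force on the tool has changed by that much, and returns True; else False.
- r.move_j(angles): joint-space move.
- r.let_go() and r.grasp(): open the fingers fully, or close them until they stop; the grip force is fixed at half the most.
- r.hold(seconds).
- r.solve_ik(position, orientation): joint angles nearest the present ones, or None.
- r.get_obs(): the state.
- r.camera(name): name is "side" or "top" or "wrist"; returns a dict with "pixels" (420x560x3 uint8, red, green, blue), "fx", "fy", "cx", "cy" (pixels), "xyz" and "rotation" of the camera in the world; the wrist camera has in their place "tool_from_camera" (4x4, takes a point from camera to tool coordinates, whose origin is the TCP and whose axes are the flange's). Camera axes: x right, y down, z forward; pixel columns grow to the right and rows downward; lengths in m; the calibration is good to about 2 mm. A picture is of the moment at which its call begins: read the wrist's pose just before it. There is no depth.
A pose or a line that the arm cannot do raises r.MotionError and nothing moves.
- r.finish_job(): hands the job in; it is judged then, once.
The state is a dict: "t": time; "joint_pos": joint angles; "qd": joint speeds; "effort": joint torques, N m; "tool_pos": TCP position; "tcp_rot": TCP orientation; "wrist_force": force on the tool from outside, world axes, zero at the start; "wrist_torque": the same for the moment, N m; "opening": finger opening in m; "gripper_force": force on a finger pad.
Only numpy, scipy, OpenCV 4.12 (cv2) and the standard library are available. Lean on these libraries where they do the work, as an engineer would, in place of code of your own. Each camera call takes 0.05 s, during which the arm holds its last target. There are 200 camera calls.

## Working session

There is one attempt and no reset: what is moved stays moved. The work goes in short steps, each a Python script; the robot and the scene stay as the last script left them, time stands still between calls to the robot, and variables do not carry over. Pictures are saved under pics/ and viewed, at most 10 in all, crops included, and the job is handed in when it is done.

```bash
ls; mkdir -p pics; python3 - <<'E'
from rig import r
import cv2
for n in ("top","side"):
    c=r.camera(n); cv2.imwrite(f"pics/{n}0.png",c["pixels"][:,:,::-1]); print(n,c["fx"],c["fy"],c["cx"],c["cy"],c["xyz"],c["rotation"])
c=r.camera("wrist");print(c["tool_from_camera"],c["fx"]); o=r.get_obs();print(o,r.grip_point_offset)
E
```

```text
pics
top 464.8885518515658 464.8885518515658 282.7555242717449 198.71378042716626 [0.44921866 0.0973982  1.23699379] [[-0.01137004 -0.99584622  0.09033846]
 [-0.99989972  0.01208594  0.00738151]
 [-0.00844267 -0.09024547 -0.99588377]]
side 398.2731366180944 398.2731366180944 284.01885151340053 209.87079924275753 [0.56114661 0.84259949 0.54011157] [[-0.99913702  0.01345005 -0.03929782]
 [ 0.04030635  0.54245158 -0.83911958]
 [ 0.01003097 -0.83997939 -0.54252558]]
[[-1.54884656e-05 -9.57060964e-01 -2.89886720e-01  8.24884061e-02]
 [ 9.99999671e-01  2.20231355e-04 -7.80523141e-04 -5.04244227e-04]
 [ 8.10850375e-04 -2.89886637e-01  9.57060646e-01 -1.70220283e-01]
 [ 0.00000000e+00  0.00000000e+00  0.00000000e+00  1.00000000e+00]] 374.32298595636126
{'t': 0.15, 'joint_pos': array([ 1.02147081e+00,  4.94049541e-01,  1.34595657e+00,  1.47093242e-05,
        1.30249695e+00, -9.54951467e-02]), 'qd': array([ 5.97847895e-04, -2.51314060e-03, -1.38470439e-03,  4.71906208e-04,
        5.42594554e-05,  1.09359123e-03]), 'effort': array([-1.99711080e-04, -8.79203939e+01, -3.82045734e+01,  7.05952104e-02,
        5.03456499e-02, -4.60696117e-05]), 'tool_pos': array([0.27385281, 0.56150342, 0.21348051]), 'tcp_rot': array([[-8.98772683e-01,  4.38414674e-01, -4.87435045e-04],
       [ 4.38414933e-01,  8.98772360e-01, -7.69066652e-04],
       [ 1.00923040e-04, -9.04914902e-04, -9.99999585e-01]]), 'wrist_force': array([-0.1105602 ,  0.6928261 ,  0.85315957]), 'wrist_torque': array([-0.04692092, -0.03792812, -0.0246032 ]), 'gripper_force': 0.0, 'opening': 0.09117301390920922} 0.0188
```

View pics/top0.png

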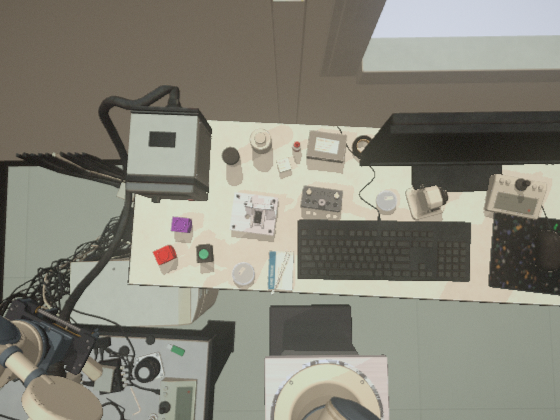

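View pics/side0.png

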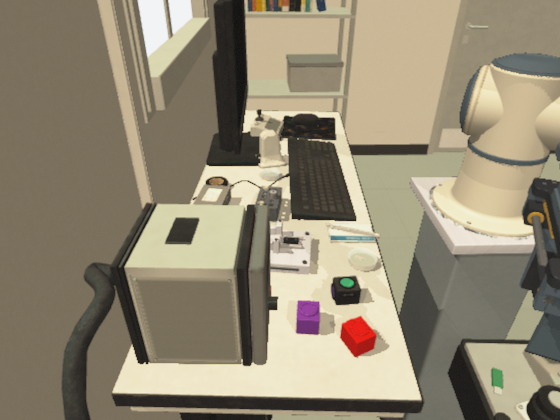

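Top view: the candidates shaped like a cube are black (205,254), purple (181,225) and red (165,255). The black one with the green top window fits. The jig is at (256,215) and the dark rack with small caps at (321,200). A grey box at (327,147) is too wide and light to be the rack. I'll get closer wrist views.

```bash
cat > h.py <<'E'
from rig import r
import numpy as np, cv2
def ray(c,uv,R,t):
    d=R@np.array([(uv[0]-c["cx"])/c["fx"],(uv[1]-c["cy"])/c["fy"],1]); return t,d
def toz(td,z):
    t,d=td; return t+d*(z-t[2])/d[2]
def down(yaw):  # tool x at angle yaw in world, z down
    c,s=np.cos(yaw),np.sin(yaw); return np.array([[c,s,0],[s,-c,0],[0,0,-1.]])
def shot(name):
    o=r.get_obs(); c=r.camera("wrist"); T=np.eye(4);T[:3,:3]=o["tcp_rot"];T[:3,3]=o["tool_pos"]
    W=T@c["tool_from_camera"]; cv2.imwrite(f"pics/{name}.png",c["pixels"][:,:,::-1])
    np.savez(f"pics/{name}.npz",W=W,fx=c["fx"],fy=c["fy"],cx=c["cx"],cy=c["cy"])
    return c,W
def pt(name,uv,z):
    d=np.load(f"pics/{name}.npz");W=d["W"]; return toz(ray(d,uv,W[:3,:3],W[:3,3]),z)
def proj(name,P):
    d=np.load(f"pics/{name}.npz");W=d["W"]; p=W[:3,:3].T@(np.asarray(P)-W[:3,3]); return np.array([d["fx"]*p[0]/p[2]+d["cx"],d["fy"]*p[1]/p[2]+d["cy"]])
E
python3 - <<'E'
from h import *
c=r.camera("top")
for n,uv,z in [("cube",(205,254),.036),("jig",(256,215),.03),("rack",(321,200),.037),("can",(260,140),.06),("bottle",(231,156),.05),("dish_a",(244,274),.015),("box",(284,165),.019),("lamp corner",(208,200),.2),("lampTopR",(210,112),.2),("tissueL",(270,270),0),("purple",(181,225),.03)]:
    print(n,toz(ray(c,uv,c["rotation"],c["xyz"]),z).round(3))
for p in [(.38,.22,.25),(.42,.16,.25),(.45,0.03,.22)]:
    for y in (0,np.pi,np.pi/2,-np.pi/2):
        q=r.solve_ik(np.array(p),down(y)); print(p,round(y,2),None if q is None else np.round(q,2))
E
```

```text
cube [0.418 0.308 0.036]
jig [0.517 0.176 0.03 ]
rack [0.554 0.007 0.037]
can [0.708 0.163 0.06 ]
bottle [0.67  0.239 0.05 ]
dish_a [0.365 0.21  0.015]
box [0.649 0.102 0.019]
lamp corner [0.542 0.273 0.2  ]
lampTopR [0.744 0.269 0.2  ]
tissueL [0.373 0.142 0.   ]
purple [0.493 0.372 0.03 ]
(0.38, 0.22, 0.25) 0 [ 0.39  0.19  1.72 -0.    1.23  1.96]
(0.38, 0.22, 0.25) 3.14 [ 0.39  0.19  1.72 -0.    1.23 -1.18]
(0.38, 0.22, 0.25) 1.57 [ 0.39  0.19  1.72 -0.    1.23  0.39]
(0.38, 0.22, 0.25) -1.57 [ 0.39  0.19  1.72 -0.    1.23 -2.75]
(0.42, 0.16, 0.25) 0 [ 0.23  0.21  1.7  -0.    1.23  1.8 ]
(0.42, 0.16, 0.25) 3.14 [ 0.23  0.21  1.7  -0.    1.23 -1.34]
(0.42, 0.16, 0.25) 1.57 [ 0.23  0.21  1.7  -0.    1.23  0.23]
(0.42, 0.16, 0.25) -1.57 [ 0.23  0.21  1.7  -0.    1.23 -2.91]
(0.45, 0.03, 0.22) 0 [-0.07  0.24  1.74 -0.    1.15  1.5 ]
(0.45, 0.03, 0.22) 3.14 [-0.07  0.24  1.74 -0.    1.15 -1.64]
(0.45, 0.03, 0.22) 1.57 [-0.07  0.24  1.74 -0.    1.15 -0.07]
(0.45, 0.03, 0.22) -1.57 [-0.07  0.24  1.74 -0.    1.15  3.08]
```

```bash
python3 - <<'E'
from h import *
r.movep(np.array([.42,.23,.20]),down(np.pi)); shot("w1")
r.movep(np.array([.46,.09,.20]),down(np.pi)); shot("w2")
print(r.get_obs()["t"])
for n in("w1","w2"):
    im=cv2.imread(f"pics/{n}.png"); 
    for P in ([.418,.308,.036],[.517,.176,.03],[.554,.007,.037]): print(n,proj(n,P).round())
    cv2.imwrite(f"pics/{n}v.png",cv2.resize(im,(800,600),interpolation=cv2.INTER_CUBIC))
E
```

```text
2.2917
w1 [366. 190.]
w1 [228. 284.]
w1 [ 63. 320.]
w2 [528. 146.]
w2 [370. 247.]
w2 [198. 285.]
```

View pics/w1v.png

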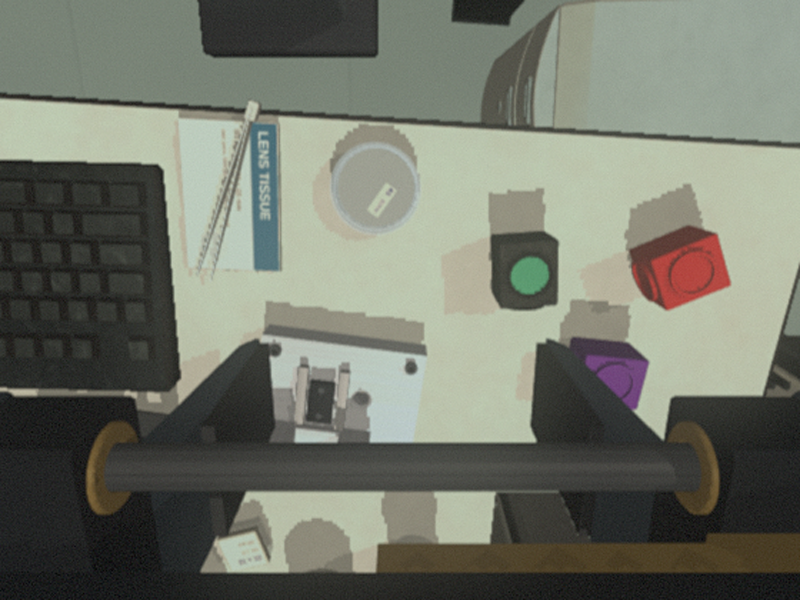

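View pics/w2v.png

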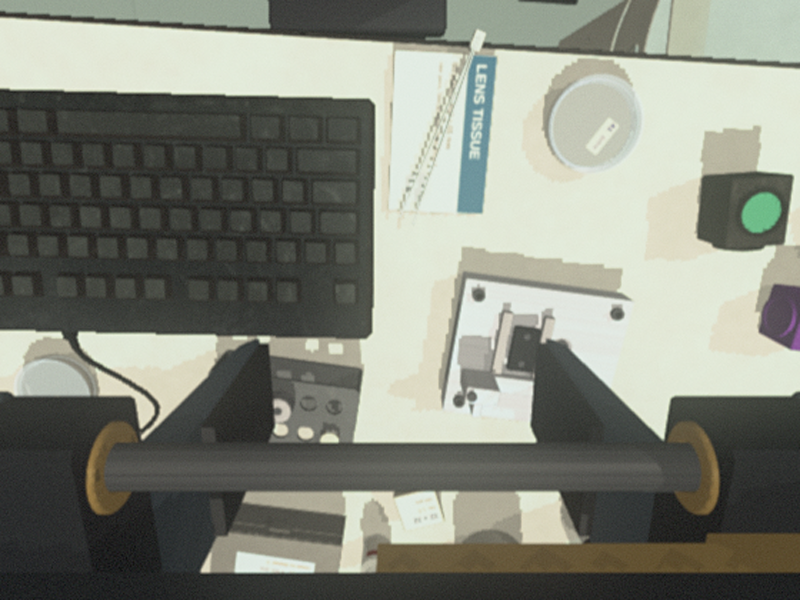

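```bash
python3 - <<'E'
from h import *
s=.7
for n,uv in [("lampfoot?",(497,490)),("lampfoot2",(590,560)),("jigcorner",(265,330)),("jigcorner2",(427,347)),("bush",(362,398))]:
    print(n,[pt("w1",(uv[0]*s,uv[1]*s),z).round(3) for z in (0,.022,.1)])
for p in [(.50,.22,.13),(.5,.1,.13),(.53,.09,.15)]:
    for y in (-np.pi/2,-np.pi/2+.15): q=r.solve_ik(np.array(p),down(y)); print(p,None if q is None else np.round(q,2))
# view of jig: camera on -y side looking +y
for y in (-np.pi/2,-np.pi/2+.15,-np.pi/2+.3):
    if r.solve_ik(np.array([.53,.22,.14]),down(y)) is not None: break
r.movep(np.array([.49,.2,.25]),down(y)); shot("w3"); print(y,r.get_obs()["t"])
im=cv2.imread("pics/w3.png"); cv2.imwrite("pics/w3v.png",cv2.resize(im,(800,600),interpolation=cv2.INTER_CUBIC))
E
```

```text
lampfoot? [array([0.609, 0.307, 0.   ]), array([0.593, 0.302, 0.022]), array([0.536, 0.286, 0.1  ])]
lampfoot2 [array([0.678, 0.389, 0.   ]), array([0.658, 0.38 , 0.022]), array([0.586, 0.346, 0.1  ])]
jigcorner [array([0.471, 0.129, 0.   ]), array([0.463, 0.135, 0.022]), array([0.435, 0.156, 0.1  ])]
jigcorner2 [array([0.485, 0.249, 0.   ]), array([0.476, 0.247, 0.022]), array([0.445, 0.244, 0.1  ])]
bush [array([0.527, 0.199, 0.   ]), array([0.515, 0.201, 0.022]), array([0.475, 0.208, 0.1  ])]
(0.5, 0.22, 0.13) [ 0.31  0.48  1.64 -0.    1.02 -2.84]
(0.5, 0.22, 0.13) [ 0.31  0.48  1.64 -0.    1.02 -2.99]
(0.5, 0.1, 0.13) [ 0.08  0.44  1.73 -0.    0.97 -3.06]
(0.5, 0.1, 0.13) [ 0.08  0.44  1.73 -0.    0.97  3.07]
(0.53, 0.09, 0.15) None
(0.53, 0.09, 0.15) [ 0.06  0.45  1.64 -0.    1.06  3.05]
-1.5707963267948966 3.625
```

View pics/w3v.png

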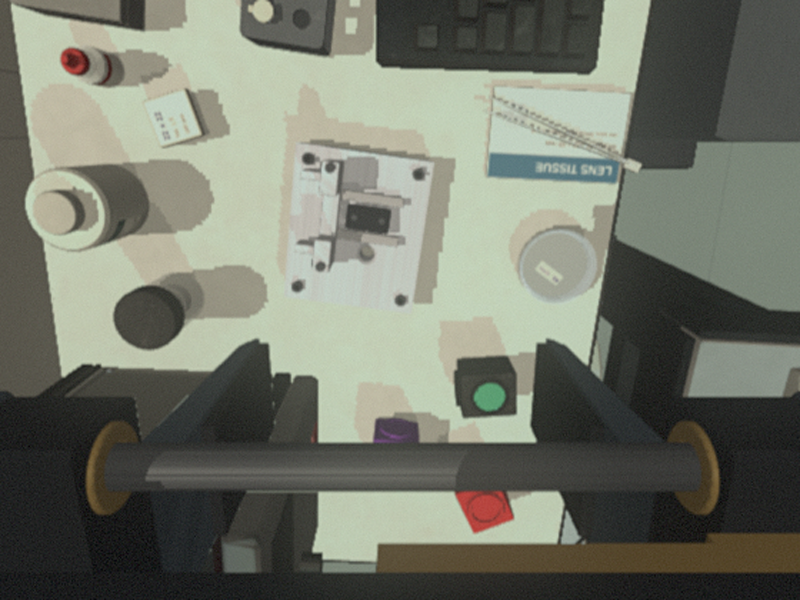

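```bash
cat >> h.py <<'E'
def two(rays):
    A=np.zeros((3,3));b=np.zeros(3)
    for t,d in rays:
        d=d/np.linalg.norm(d);M=np.eye(3)-np.outer(d,d);A+=M;b+=M@t
    return np.linalg.solve(A,b)
def view(name,obj,yaw,z,go=True):
    h=z+.17-obj[2]; off=.082-.135*h; R=down(yaw)
    r.movep(np.array([obj[0],obj[1],z])-off*R@[1,0,0]*[1,1,0],R); r.hold(.15); return shot(name)
E
python3 - <<'E'
from h import *
ct=r.camera("top");cs=r.camera("side")
d=np.load("pics/w3.npz");W=d["W"]
rt=ray(ct,(208,199),ct["rotation"],ct["xyz"]);rs=ray(cs,(269,210),cs["rotation"],cs["xyz"]);rw=ray(d,(318*.7,380*.7),W[:3,:3],W[:3,3])
print(two([rt,rs]),two([rt,rw]),two([rs,rw]),[toz(x,.18).round(3) for x in(rt,rs,rw)])
try:
  view("j1",[.515,.19,.025],-np.pi/2,.14)
  view("j2",[.515,.19,.025],np.pi/2,.14)
  view("c2",[.418,.308,.036],np.pi/2,.12)
  view("c1",[.418,.308,.036],-np.pi/2,.12)
except r.MotionError as e: print(e)
view("k1",[.554,.007,.045],np.pi,.14)
view("k2",[.554,.007,.045],0,.14)
print(r.get_obs()["t"])
a=[cv2.imread(f"pics/{n}.png")[:300,80:480] for n in("j1","k1","k2","c1")]
cv2.imwrite("pics/m1.png",np.vstack([np.hstack(a[:2]),np.hstack(a[2:])]))
E
```

```text
[0.55359986 0.27691615 0.17375556] [0.55915499 0.30307573 0.02333827] [0.54788407 0.24352659 0.15067644] [array([0.547, 0.276, 0.18 ]), array([0.56 , 0.285, 0.18 ]), array([0.53, 0.23, 0.18])]
15.5917
```

View pics/m1.png

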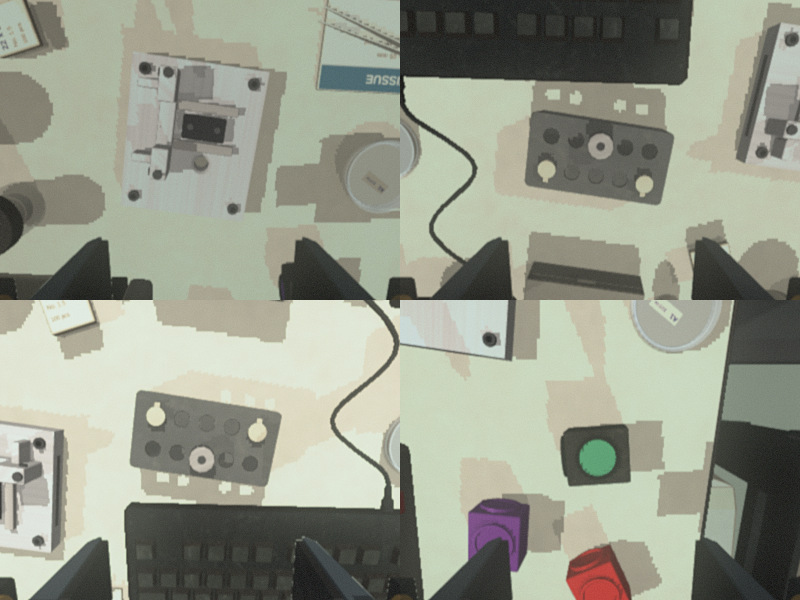

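The mosaic crop confirms the parts. In k1/k2 the pin's round knurled head is at full-frame px (280,146) and (281,160), with cream tube caps behind it. In c1 the black cube with the green top window is at (277,158), its ring bulging to image left (+X, towards the fence side). The purple and red look-alikes are set aside. In j1 the bush is at about (280,161), with the fence on its +X side and four plate screws at the corners.

```bash
cat > m.py <<'E'
from h import *
def blob(name,P,rad,mask):
    im=cv2.imread(f"pics/{name}.png").astype(float); u,v=proj(name,P); 
    for _ in range(4):
        Y,X=np.mgrid[0:420,0:560]; w=((X-u)**2+(Y-v)**2<rad**2)*mask(im,(X-u)**2+(Y-v)**2<rad**2)
        if w.sum()<5: return None
        u,v=(w*X).sum()/w.sum(),(w*Y).sum()/w.sum()
    return np.array([u,v])
def dark(im,reg):
    g=im.mean(2); lo,hi=g[reg].min(),np.median(g[reg]); return g<(lo+hi)/2
green=lambda im,reg:(im[:,:,1]>im[:,:,2]+40)
def cub(n):
    im=cv2.imread(f"pics/{n}.png"); u,v=proj(n,[.418,.308,.036]).astype(int)
    g=im.max(2).astype(int); m=((g<75)|(im[:,:,1]>im[:,:,2].astype(int)+40)).astype(np.uint8)
    k,l,s,ce=cv2.connectedComponentsWithStats(cv2.morphologyEx(m,cv2.MORPH_OPEN,np.ones((3,3)))); i=l[v,u]
    c,_=cv2.findContours((l==i).astype(np.uint8),cv2.RETR_EXTERNAL,cv2.CHAIN_APPROX_NONE); c=max(c,key=cv2.contourArea)
    return c
E
python3 - <<'E'
from m import *
for n in("c1","c2"):
    b=blob(n,[.418,.308,.036],25,green); print(n,"green",b.round(1),pt(n,b,.036).round(4))
    c=cub(n); bx=cv2.boxPoints(cv2.minAreaRect(c)); print(cv2.minAreaRect(c)); print(np.array([pt(n,p,.036)[:2] for p in bx]).round(4).tolist())
J=[[.463,.137],[.475,.247],[.564,.123],[.578,.232]]
S=[]
for n in("j1","j2"):
    u=[pt("j1",p,.022) for p in [(225,68),(335,85),(313,209),(214,195)]]
    q=[]
    for p in u:
        b=blob(n,p,9,dark); q.append(pt(n,b,.022)[:2] if b is not None else [9,9])
    print(n,np.array(q).round(4).tolist())
    p=pt("j1",(280,161),.022); b=blob(n,p,10,dark); print("bush",b,pt(n,b,.022).round(4))
# pin via template-free: print coarse
for n,p in(("k1",(280,146)),("k2",(281,160))):
    print(n,pt(n,p,.053).round(4)); 
k=[cv2.resize(cv2.imread(f"pics/{n}.png")[b:b+100,a:a+133],(532,400),interpolation=cv2.INTER_CUBIC)[:300,:400] for n,a,b in(("k1",230,110),("k2",230,120),("j1",230,115),("j2",230,115))]
cv2.imwrite("pics/m2.png",np.vstack([np.hstack(k[:2]),np.hstack(k[2:])]))
E
```

```text
c1 green [277.2 157.3] [0.4204 0.3115 0.036 ]
((279.05999755859375, 154.92001342773438), (46.0, 41.80000305175781), 36.869895935058594)
[[0.4402, 0.3119], [0.423, 0.2897], [0.3982, 0.3079], [0.4151, 0.3311]]
c2 green [284.3 144.1] [0.4206 0.3117 0.036 ]
((284.0, 145.0), (50.0, 50.0), 90.0)
[[0.4038, 0.3276], [0.4369, 0.3275], [0.4376, 0.2941], [0.4032, 0.2941]]
j1 [[0.5568, 0.1296], [0.4775, 0.1407], [0.4908, 0.2362], [0.5701, 0.225]]
bush [279.36170213 166.59574468] [0.5174 0.2021 0.022 ]
j2 [[0.5565, 0.1283], [0.4773, 0.1407], [0.4909, 0.236], [0.5703, 0.2247]]
bush [285.03333333 140.53333333] [0.5173 0.1971 0.022 ]
k1 [0.5488 0.0064 0.053 ]
k2 [0.5487 0.0067 0.053 ]
```

View pics/m2.png

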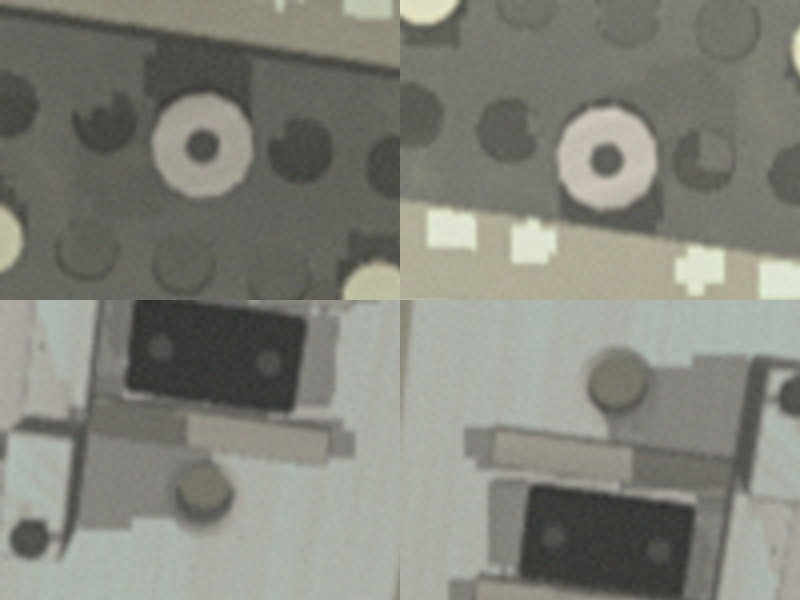

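```bash
python3 - <<'E'
from m import *
q=lambda n,x,y,a,b,z: pt(n,(x/4+a,y/4+b),z)[:2]
b1=q("j1",204,191,230,115,.022);b2=q("j2",217,82,230,115,.022)
l1=q("j1",216,55,230,115,.032);l2=q("j2",207,238,230,115,.032)
p1=q("k1",203,146,230,110,.053);p2=q("k2",207,158,230,120,.053)
print("bush",b1,b2,"lift",l1,l2,"pin",p1,p2)
c=np.array([.5238,.18265]);a=np.radians(-8.1);R=np.array([[np.cos(a),-np.sin(a)],[np.sin(a),np.cos(a)]])
print("jig frame bush",R.T@((b1+b2)/2-c),"lifter",R.T@((l1+l2)/2-c))
# cube yaw by top-face edges: canny lines in c1,c2
for n in("c1","c2"):
    im=cv2.imread(f"pics/{n}.png"); u,v=proj(n,[.4205,.3116,.036]).astype(int)
    g=cv2.resize(im[v-45:v+45,u-45:u+45].max(2),None,fx=4,fy=4,interpolation=cv2.INTER_CUBIC)
    for l in cv2.HoughLinesP(cv2.Canny(g,40,100),1,np.pi/360,40,minLineLength=90,maxLineGap=12)[:,0]:
        A,B=[pt(n,(l[i]/4+u-45,l[i+1]/4+v-45),.036)[:2] for i in(0,2)]; d=B-A
        ang=(np.degrees(np.arctan2(d[1],d[0]))+45)%90-45
        print(n,l,A.round(4),B.round(4),ang.round(1))
E
```

```text
bush [0.51610396 0.19904514] [0.51667635 0.20088037] lift [0.51384553 0.17230971] [0.51479103 0.17286716] pin [0.54908847 0.00689641] [0.5490166  0.00619016]
jig frame bush [-0.00977531  0.01609598] lifter [-0.00796944 -0.01129718]Traceback (most recent call last):
  File "<stdin>", line 13, in <module>
TypeError: 'NoneType' object is not subscriptable
```

```bash
cat >> h.py <<'E'
PIN=np.array([.54905,.0065]);BUSH=np.array([.5163,.2001]);EPS=np.radians(4)
RP=down(np.pi+EPS); OFF=-.010*np.array([np.cos(EPS),np.sin(EPS)])
def P(xy,z): return np.array([xy[0],xy[1],z])
def st(): 
    o=r.get_obs(); print("t",round(o["t"],2),"tcp",o["tool_pos"].round(4),"F",o["wrist_force"].round(1),"T",o["wrist_torque"].round(2),"op",round(o["opening"],4),"gf",round(o["gripper_force"],1)); return o
E
python3 - <<'E'
from h import *
r.movep(P(PIN+OFF,.09),RP)
print(r.servo_line(P(PIN+OFF,.0478),vel=.08,threshold=15)); st()
r.grasp(); st()
r.servo_line(P(PIN+OFF,.105),vel=.12); st()
r.movep(P(BUSH+OFF,.105),RP); st()
shot("g1"); 
im=cv2.imread("pics/g1.png"); cv2.imwrite("pics/g1v.png",cv2.resize(im,(800,600),interpolation=cv2.INTER_CUBIC))
E
```

```text
False
t 19.08 tcp [0.5392 0.0058 0.0479] F [ 0.8  0.2 -0.7] T [ 0.02  0.02 -0.02] op 0.0911 gf 0.0
t 20.23 tcp [0.5391 0.0058 0.0478] F [0.2 0.4 0.2] T [ 0.08  0.05 -0.02] op 0.0163 gf 30.0
t 20.86 tcp [0.5388 0.0058 0.1047] F [ 0.6  0.5 -1. ] T [ 0.02  0.05 -0.02] op 0.0161 gf 30.0
t 21.67 tcp [0.5061 0.1992 0.1045] F [-0.8 -0.8 -0.1] T [ 0.06  0.07 -0.02] op 0.0159 gf 30.0
```

View pics/g1v.png

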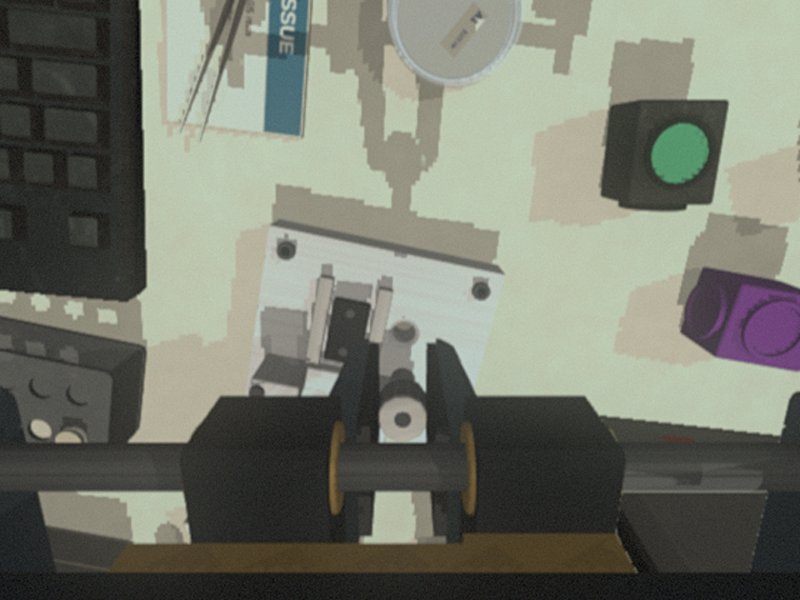

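Pin is held: its head top shows at (403,418) of the enlarged view, the bush at (405,332). I'll check the pin's alignment from that pixel, then insert it.

```bash
python3 - <<'E'
from h import *
print("pin seen",pt("g1",(403*.7,418*.7),.110).round(4),"bush seen",pt("g1",(405*.7,331*.7),.022).round(4), "exp", proj("g1",P(BUSH,.11))/.7)
r.servo_line(P(BUSH+OFF,.058),vel=.12)
o=st(); hit=r.servo_line(P(BUSH+OFF,.0328),vel=.03,threshold=8); print(hit); st()
E
```

```text
pin seen [0.5151 0.1997 0.11  ] bush seen [0.5151 0.2007 0.022 ] exp [403.94519611 421.21924049]
t 22.26 tcp [0.5066 0.1989 0.0582] F [-0.2  1.4 -0.1] T [0.02 0.03 0.02] op 0.0165 gf 30.0
True
t 23.09 tcp [0.5061 0.1994 0.0327] F [-0.6 -1.   8.4] T [-0.02  0.1   0.02] op 0.0159 gf 30.0
```

```bash
python3 - <<'E'
from h import *
r.let_go(); st()
r.servo_line(P(BUSH+OFF,.062),vel=.15); r.grasp()
hit=r.servo_line(P(BUSH+OFF,.0365),vel=.06,threshold=18); print(hit); st()
r.servo_line(P(BUSH+OFF,.08),vel=.2); r.let_go()
C=[.4200,.3116]
r.movep(P(C,.10),down(np.pi+np.radians(5.4))); shot("g2"); st()
for n,p in(("pin",P(BUSH,.038)),("cubeTop",P(C,.036))): print(n,proj("g2",p))
im=cv2.imread("pics/g2.png"); cv2.imwrite("pics/g2v.png",cv2.resize(im,(800,600),interpolation=cv2.INTER_CUBIC))
E
```

```text
t 24.29 tcp [0.5057 0.1992 0.0322] F [ 0.1 -0.5 -1.1] T [-0.02  0.08  0.  ] op 0.091 gf 0.0
True
t 26.43 tcp [0.5064 0.1994 0.0381] F [-3.8 -1.5 19.1] T [-0.23  0.6  -0.02] op 0.0004 gf 9.8
t 28.86 tcp [0.4203 0.3115 0.1   ] F [-0.3 -0.9  0.3] T [ 0.03 -0.    0.02] op 0.0913 gf 0.0
pin [115.67457383 340.2477096 ]
cubeTop [281.57531495 228.36402331]
```

View pics/g2v.png

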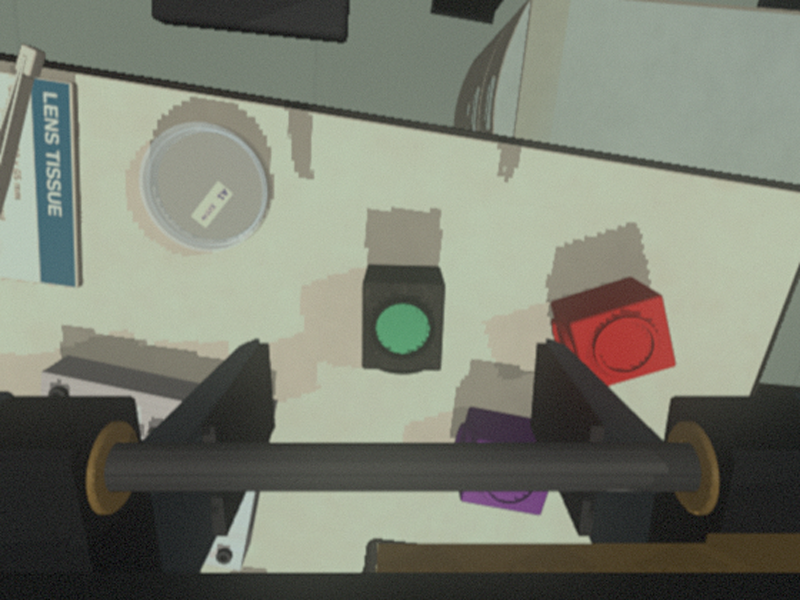

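```bash
cat >> h.py <<'E'
a=np.radians(-8.1);JX=np.array([np.cos(a),np.sin(a)]);JY=np.array([-np.sin(a),np.cos(a)])
NEST=BUSH+.024*JX-.028*JY; RJ=down(np.pi+a); G=.024; D=.014
def T(x,y,z): return P(NEST+(x-G)*JX+y*JY,.028+z+D)   # cube_face at (x,y,z) relative to nest, jig axes
def rel():
    o=r.get_obs(); d=o["tool_pos"][:2]-NEST; F=o["wrist_force"]
    print("t",round(o["t"],2),"rel mm",np.round([1e3*(d@JX+G),1e3*(d@JY),1e3*(o["tool_pos"][2]-.028-D)],2),"Fjig",np.round([F[:2]@JX,F[:2]@JY,F[2]],1),"op",round(o["opening"],4),"gf",round(o["gripper_force"],1))
E
python3 - <<'E'
from h import *
print("red edge",pt("g2",(553*.7,330*.7),.036),"nest",NEST)
y=np.radians(5.4); C=np.array([.4205,.3116])-.002*np.array([np.cos(y),np.sin(y)]); R=down(np.pi+y)
r.servo_line(P(C,D),vel=.15,threshold=15); st()
r.grasp(); st(); r.servo_line(P(C,.10),vel=.2); st()
r.movep(T(-.02,-.003,.055),RJ); shot("g3"); rel()
im=cv2.imread("pics/g3.png"); cv2.imwrite("pics/g3v.png",cv2.resize(im,(800,600),interpolation=cv2.INTER_CUBIC))
for p in ([-.044,-.019],[-.044,.019],[0,-.019],[0,.019]): print((proj("g3",P(NEST+(p[0]-.02)*JX+(p[1]-.003)*JY,.028+.055+.036))/.7).round())
E
```

```text
red edge [0.41513475 0.38159059 0.036     ] nest [0.53611533 0.16899771]
t 29.58 tcp [0.419  0.3113 0.0144] F [-0.   0.4  0.9] T [ 0.06 -0.02 -0.04] op 0.0913 gf 0.0
t 30.44 tcp [0.4185 0.3114 0.014 ] F [-0.  -0.3  1.1] T [0.09 0.1  0.02] op 0.0379 gf 29.9
t 31.02 tcp [0.4182 0.3112 0.0994] F [ 0.6 -0.2 -0.9] T [-0.05  0.01 -0.02] op 0.0377 gf 29.9
t 31.75 rel mm [-20.71  -2.94  54.08] Fjig [ 0.  -0.3 -1.5] op 0.0378 gf 29.9
[342. 361.]
[470. 361.]
[346. 488.]
[465. 488.]
```

View pics/g3v.png

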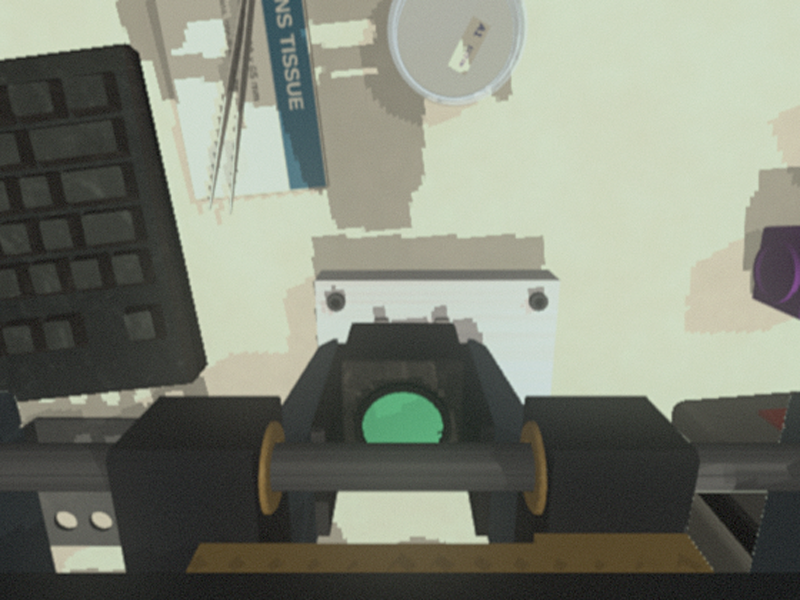

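Cube is held square: the green window is at (402,420), the jig's front edge is level at row 280, so the tool yaw matches the jig. Next I lower it, touch the pin, then make the slanting push.

```bash
python3 - <<'E'
from h import *
r.servo_line(T(-.010,-.002,.0065),vel=.08,threshold=10); rel()
h=r.servo_line(T(-.010,.0025,.0065),vel=.012,threshold=3); print(h); rel()
E
```

```text
t 32.52 rel mm [-9.94 -1.92  6.6 ] Fjig [ 0.  -0.5 -1.1] op 0.0379 gf 29.9
False
t 33.04 rel mm [-9.99  2.57  6.57] Fjig [-0.4 -0.7  0. ] op 0.038 gf 29.9
```

```bash
python3 - <<'E'
from h import *
def avg(n=6):
    F=[]
    for _ in range(n): r.hold(.03); F.append(r.get_obs()["wrist_force"])
    F=np.mean(F,0); return np.round([F[:2]@JX,F[:2]@JY,F[2]],2)
print(2.5,avg())
for y in (1.5,.5,-.5,-1.5):
    r.servo_line(T(-.010,y/1e3,.0065),vel=.02); print(y,avg())
rel()
E
```

```text
2.5 [ 0.08 -0.2  -0.7 ]
1.5 [-0.02 -0.3  -1.52]
0.5 [ 0.08 -0.27 -1.06]
-0.5 [ 0.11  0.31 -0.96]
-1.5 [-0.07  0.13 -1.46]
t 35.04 rel mm [-9.98 -1.51  6.51] Fjig [-0.5  0.5 -1.6] op 0.038 gf 29.9
```

```bash
python3 - <<'E'
from h import *
r.servo_line(T(-.010,.0006,.0065),vel=.02); rel()
h=r.servo_line(T(.002,.0006,-.0013),vel=.015,threshold=14); print(h); rel()
r.hold(.2); rel()
E
```

```text
t 35.3 rel mm [-9.96  0.75  6.49] Fjig [-0.1 -0.9 -1.4] op 0.0382 gf 29.9
True
t 36.06 rel mm [-0.34  0.53 -0.07] Fjig [-0.6 -0.1  7.9] op 0.0375 gf 30.0
t 36.26 rel mm [-0.37  0.53 -0.05] Fjig [-0.5  0.1  6.4] op 0.0379 gf 30.0
```

```bash
python3 - <<'E'
from h import *
h=r.servo_line(T(.0016,.0006,-.0009),vel=.006,threshold=10); print(h); rel(); r.hold(.3); rel()
E
```

```text
True
t 36.5 rel mm [-0.35  0.54 -0.04] Fjig [-0.8 -0.4  6.7] op 0.0376 gf 30.0
t 36.8 rel mm [-0.34  0.53 -0.04] Fjig [-1.3  0.7  7.6] op 0.0378 gf 30.0
```

```bash
python3 - <<'E'
from h import *
x,z=-.35e-3,-.05e-3
for i in range(8):
    o=r.get_obs()["wrist_force"]; fx=-o[:2]@JX; fz=o[2]
    if fx<8: x+=.3e-3
    if fz<12: z-=.15e-3
    if fx>=8 and fz>=12: break
    r.servo_line(T(x,.0006,z),vel=.004); r.hold(.1); print(np.round([x*1e3,z*1e3],2),end=" "); rel()
E
```

```text
[-0.05 -0.2 ] t 37.26 rel mm [-0.28  0.54 -0.01] Fjig [-4.   0.7  9.9] op 0.0377 gf 30.0
[ 0.25 -0.35] t 37.61 rel mm [-0.3   0.52 -0.05] Fjig [-7.3 -0.6 15.1] op 0.0381 gf 30.0
[ 0.55 -0.35] t 37.96 rel mm [-0.28  0.52 -0.04] Fjig [-8.7  0.1 16.3] op 0.0375 gf 30.0
```

```bash
python3 - <<'E'
from h import *
for y in (.8e-3,1.0e-3):
    r.servo_line(T(.55e-3,y,-.35e-3),vel=.004); r.hold(.15); rel()
    o=r.get_obs()["wrist_force"]
    if abs(o[:2]@JY)>3: break
o=r.get_obs(); print(o["wrist_torque"].round(2), o["tcp_rot"].round(4).tolist(), np.degrees(np.arctan2(-o["tcp_rot"][1,0],-o["tcp_rot"][0,0])))
E
```

```text
t 38.36 rel mm [-0.28  0.55 -0.03] Fjig [-8.4 -1.9 16.3] op 0.0381 gf 30.0
t 38.76 rel mm [-0.27  0.56 -0.04] Fjig [-8.4 -2.9 16.8] op 0.038 gf 30.0
[-0.53  1.31  0.09] [[-0.99, 0.1408, -0.0042], [0.1408, 0.99, -0.0007], [0.0041, -0.0013, -1.0]] -8.093751959786262
```

```bash
python3 -c "
from h import *
rel(); print(r.finish_job())"
```

```text
t 38.76 rel mm [-0.27  0.56 -0.04] Fjig [-8.4 -2.9 16.8] op 0.038 gf 30.0
the job is handed in; nothing more can be done
None
```

I handed the job in at 38.8 s with the pin fully down (checked before the cube went on) and the cube still held on the rest strips and against the fence (about 17 N down, 8 N forward); contact with the pin was not confirmed, and the final press took a few small steps after the slanting push stopped just short of the fence.

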